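# Gauge the catch slot of a cabinet door

### The arm

A 6-joint arm with a two-finger parallel gripper is mounted at the origin on the work surface. World frame = base frame: x ahead of the robot, y to its left, z up, the work surface at z = 0. Lengths are in mm, angles in rad, forces in N, time in s.
With the tool pointing down it reaches from about 225 to 875 mm from the base axis. Payload 3.4 kg.
Tool frame: the origin (TCP) lies at the very end of the fingers, on their centre line; the grasp point (between the pads) lies 19 mm behind it; z points along the fingers, y is the line along which they close (so a half turn about z gives the same grasp; the last joint's range is limited). The gripper opens to 85 mm and grips with 20 to 120 N. Pads are 22 mm wide; open, the fingers measure 114 mm over their backs; the gripper's body (76 mm by 85 mm) begins 54 mm behind the grasp point. The pads swing forward as they close: fully open they stand 13 mm farther back than shut.
Start: joints at [1.199, 0.276, 1.505, -0, 1.361, -0.121], TCP at [142.718, 557.041, 231.328] pointing down, gripper open.
Joint ranges: [-2.89, 2.89], [-0.75, 2.08], [0.22, 2.7], [-1.18, 4.32], [0.11, 2.71], [-2.7, 2.7]. Speed limits (rad/s): [2.57, 2.57, 3.14, 3.14, 3.14, 3.14].

### API

Orientations are given as a unit quaternion [x, y, z, w].
In Python, from cell import ctrl gives the robot as it stands.
- The arm moves only by the shell command python3 -m jog 'ROWS'. ROWS is JSON, one flat list of numbers, 7 for each row, row after row: the opening, from 0 (shut) to 1 (fully open), then the shift along the tool's x, y, z in cm, then the turn, a rotation vector about the tool's x, y, z in rad. A call has exactly 5 rows; each row is the pose to reach, as a shift and turn from the pose commanded when the call began, along the tool's axes at that moment; what a row does not reach only later rows make up. A row lasts 1/8 s, in which the tool goes at most 62.5 mm and 10.7 degrees, less where a joint would pass 70% of its speed; a pose out of reach is approached as far as the arm can. A call with a gripper value outside its range is refused whole. The fingers move at their own pace and stop on an object; the grip force is fixed at half the most. Time passes only in rows, so rows that repeat a pose let the fingers close, or fill a call up. It gives the time, the measured TCP pose, the force, the opening and the grip force at its end, in the units of the state.
- ctrl.read_state(): the state, without advancing time (a new reading comes with each control period).
- ctrl.capture(name): name is "side" or "top"; returns the picture (384x512x3 uint8, red, green, blue); there is no depth.
- ctrl.camera_model(name): a dict with "K" (3x3 intrinsics, pixels), "R" (3x3) and "t" (3): a world point X has camera coordinates R X + t. Camera axes: x right, y down, z forward; pixel columns grow to the right and rows downward; lengths in mm; the calibration is good to about 2 mm. A picture is of the moment at which its call begins. camera_model takes no time and is no camera call.
- ctrl.job_done(): hands the job in; it is judged then, once.
The state is a dict: "t": time; "joints": joint angles; "qvel": joint speeds; "tau": joint torques, N m; "eef_pos": TCP position; "tcp_rot": TCP orientation; "ft_force": force on the tool from outside, world axes, zero at the start; "torque": the same for the moment, N m; "opening": finger opening in mm; "finger_force": force on a finger pad.
Only numpy, scipy, OpenCV 4.12 (cv2) and the standard library are available. Lean on these libraries where they do the work, as an engineer would, in place of code of your own. Each camera call takes 0.05 s, during which the arm holds its last target. There are 200 camera calls.

### The job

First lift the green glass stopper out of the way and set it gently down in the terracotta cazuela. Then draw the yellow-handled gauge by its blade right out from under the little riser shelf, let it lie on the table, take it again by the handle, and slide the blade into the slot in the edge of the teak door lying on the table until the door's edge falls inside the red band on the blade. Let go and leave the gauge there, and leave everything else where it stands.

Things in the scene. Friction and masses are not known exactly. Their poses are not given: they have to be found in the camera images.
- gauge: Flat gauge, loose, lying flat. Yellow handle 80 long x 30 wide x 20 high; steel blade 75 long x 24 wide x 4 thick, round end, at the handle's mid-height. Origin: centre of the handle's underside; +x runs along the blade to its tip, z up. At first only the last 46 to 52 of the blade sticks out from under the riser. 110 g.
- gauge_band (a point): Centre of the red band across the gauge blade; the band is 10 wide along the blade, its centre 50 behind the tip and 25 in front of the handle (65 from the gauge's origin). Axes as the gauge.
- gauge_tip (a point): Tip of the gauge blade, 115 from the gauge's origin. Axes as the gauge.
- door: Small teak cabinet door lying flat on the table, fixed, 240 x 180 x 30 thick. Origin: at table height under the middle of the edge with the slot (the outer face of that edge); +x points into the door, square to that edge, along the slot. Brass trim frames the slot mouth, and a brass T inlaid on top shows where the slot runs.
- slot_mouth (a point): Centre of the slot's mouth, on the edge of the door, 10 above the table. The slot is 28 wide, 8 high (6 to 14 above the table), 70 deep. Axes as the door: +x goes into the slot.
- riser: Dark wooden riser shelf, fixed, 135 deep x 160 wide x 45 high: a 12 thick board on two 12 thick side legs and a back, open on one side. Origin: at table height under the middle of its open edge; +x points inward to its closed back, so the gauge blade sticks out towards -x.
- stopper: Green glass cruet stopper, loose, 60 g, standing on its flat 34 wide head with its 15 to 16 thick plug pointing up, 48 high (the plug from 22 to 48). It stands in the gauge's way, about 90 in front of the slot. Origin: centre of its underside.
- cazuela: Terracotta cazuela, an open dish, loose, 550 g, 130 across the rim, 110 across the foot, 42 high, walls 6, floor 7 thick, two small lugs on the rim. Origin: centre of its underside.
- trivet: Folded aluminium trivet, 48 x 130 x 10, lying on top of the riser shelf; leave alone. Origin: centre of its underside.
- oil: Amber oil bottle, 60 across, 210 high, standing; leave alone. Origin: centre of its underside.
- mug: White mug, 76 across, 75 high; leave alone. Origin: centre of its underside.
- hinge: Loose brass butt hinge lying flat, 60 x 48 x 8; leave alone. Origin: centre of its underside.
- skimmer: Stainless skimmer lying flat, disc 100 across, 295 long, 8 high; leave alone. Origin: under the handle, 110 from the disc's centre, which lies at +x.
- driver: Screwdriver lying flat, about 200 long, shaft along +x; leave alone.
- jar: Glass jar with a steel lid, 60 across, 75 high; leave alone. Origin: centre of its underside.
There are look-alikes about, which are no part of the job. Leave any turquoise look-alike of the gauge alone. Leave any pink look-alike of the cazuela alone.

How it is judged:
By the outcome, as a careful person would: the job done as asked, in the order asked, and still so for the second after the job is handed in, with the robot touching nothing.
It also fails if it takes over 59 s, if anything falls off the work surface, if the arm or the gripper's body presses on something with over 40 N, if the wrist force passes 120 N, or if a joint passes its speed limit or range.

## Working session

There is one attempt and no reset: what is moved stays moved. The work goes in short steps, Python scripts to look and compute and a shell command to move; the robot and the scene stay as the last step left them, time stands still between calls to the robot, and variables do not carry over. Pictures are saved under pics/ and viewed, at most 10 in all, crops included, and the job is handed in when it is done.

```bash
ls; mkdir -p pics; python3 - <<'E'
from cell import ctrl
import cv2
for n in("top","side"):
    im=ctrl.capture(n); cv2.imwrite(f"pics/{n}0.png",im[:,:,::-1]); 
    m=ctrl.camera_model(n); print(n,m)
print(ctrl.read_state())
E
```

```text
pics
top {'K': array([[378.53687457,   0.        , 249.43384417],
       [  0.        , 378.53687457, 187.52148018],
       [  0.        ,   0.        ,   1.        ]]), 'R': array([[ 0.01708659, -0.99958449,  0.02321403],
       [-0.98015234, -0.02133169, -0.19709478],
       [ 0.19750808, -0.01938561, -0.98010956]]), 't': array([-127.22092577,  532.39024284,  964.17472886])}
side {'K': array([[486.73125557,   0.        , 254.66222441],
       [  0.        , 486.73125557, 195.71335747],
       [  0.        ,   0.        ,   1.        ]]), 'R': array([[-0.99641329, -0.0832056 , -0.01540748],
       [-0.03871225,  0.61012951, -0.79135538],
       [ 0.07524576, -0.78792056, -0.61116223]]), 't': array([ 508.31291889,  146.76737015, 1060.80201083])}
{'t': 0.1, 'joints': array([ 1.19897187e+00,  2.76547841e-01,  1.50602693e+00, -1.37569574e-05,
        1.36076881e+00, -1.21016743e-01]), 'qvel': array([-0.00022143, -0.00090943, -0.00241281, -0.00089423, -0.00166616,
        0.00121868]), 'tau': array([ 7.26774524e-04, -4.17703271e+01, -2.46402311e+01, -3.72042123e-04,
        5.75568571e-03, -2.25290063e-05]), 'eef_pos': array([142.54188115, 556.53102021, 230.50895176]), 'tcp_rot': array([ 1.25073954e-01,  9.92147035e-01, -8.50660030e-04, -2.07033162e-04]), 'ft_force': array([-0.59790126,  0.1953387 , -0.00613981]), 'torque': array([0.03028151, 0.04380442, 0.00626103]), 'finger_force': 0.0, 'opening': 85.18932269012592}
```

View pics/top0.png

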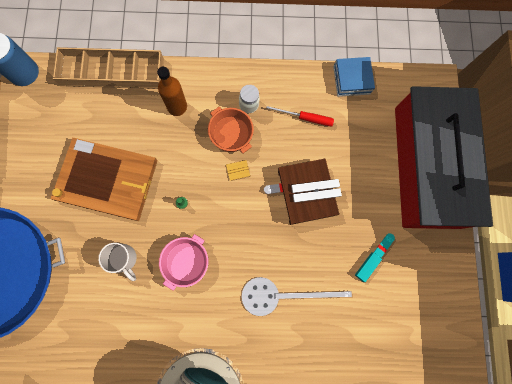

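View pics/side0.png

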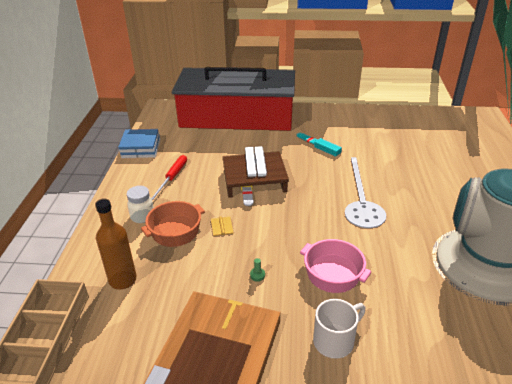

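The top view shows the blade sticking out left of the riser at about (265–283,189). The stopper is at (181,202). The door's slot edge runs (156,155)–(142,218) with the T at (135,188), and the cazuela is at (231,130). The pink dish and turquoise gauge are separate. Next I'll extract the geometry.

```bash
cat > h.py <<'E'
import numpy as np, cv2
from cell import ctrl
def ray(n,u,v,z):
    m=ctrl.camera_model(n);R,t,K=m["R"],m["t"],m["K"]
    c=-R.T@t; d=R.T@np.linalg.inv(K)@[u,v,1.]
    return c+d*(z-c[2])/d[2]
def proj(n,X):
    m=ctrl.camera_model(n);p=m["K"]@(m["R"]@np.array(X,float)+m["t"]);return p[:2]/p[2]
def hsv(n,im=None):
    im=ctrl.capture(n) if im is None else im
    return im,cv2.cvtColor(im,cv2.COLOR_RGB2HSV)
def blobs(n,mask,off=(0,0),minA=6):
    k,l,s,c=cv2.connectedComponentsWithStats(mask.astype(np.uint8))
    return [(i,s[i],c[i]+off,l==i) for i in range(1,k) if s[i][4]>=minA]
def crop(n,x0,y0,x1,y1,f,im):
    return cv2.resize(im[y0:y1,x0:x1,::-1],None,fx=f,fy=f,interpolation=cv2.INTER_CUBIC)
E
python3 - <<'E'
from h import *
a=cv2.imread("pics/top0.png")[:,:,::-1];b=cv2.imread("pics/side0.png")[:,:,::-1]
A=crop("top",130,130,290,230,5,a) # 800x500
cv2.imwrite("pics/c1.png",A)
B=np.vstack([crop("side",150,280,290,340,5,b),crop("side",210,170,350,230,5,b)])
cv2.imwrite("pics/c2.png",B[:600])
for n,im in(("top",a),("side",b)):
    H=cv2.cvtColor(np.ascontiguousarray(im),cv2.COLOR_RGB2HSV).astype(int);h,s,v=H[...,0],H[...,1],H[...,2]
    for nm,mk in(("green",(h>45)&(h<80)&(s>90)),("terra",((h<9)|(h>175))&(s>120)&(v>80)),("brass",(h>18)&(h<28)&(s>170)&(v>120))):
        for i,st,c,_ in blobs(n,mk,minA=12): print(n,nm,st,c.round(1),ray(n,*c,{"green":25,"terra":42,"brass":30}[nm]).round(0))
E
```

```text
top green [176 197  11  12 102] [181.1 202.3] [495.  69.  25.]
top terra [ 395   93   24  135 2014] [406.4 161.9] [ 620. -554.   42.]
top terra [208 109  45  41 777] [232.5 126.8] [710. -67.  42.]
top terra [299 111  35  16 303] [316.2 118.4] [ 742. -303.   42.]
top terra [279 183   4  10  27] [280.5 187.2] [ 540. -202.   42.]
top terra [377 244  10   9  34] [381.9 247.9] [ 381. -472.   42.]
top brass [227 161  23  19 318] [237.6 169.9] [589. -84.  30.]
top brass [122 182  25  11  74] [136.2 185.6] [538. 193.  30.]
top brass [ 52 189  10   8  52] [ 56.3 192.2] [515. 407.  30.]
side green [494   0  18  68 723] [503.9  25.5] [ -488. -1490.    25.]
side green [250 259  15  22 166] [257.  272.1] [498.  85.  25.]
side terra [ 174   94  119   37 3873] [233.9 111.9] [ 624. -581.   42.]
side terra [307 137   6   5  15] [309.5 138.9] [ 387. -430.   42.]
side terra [165 155  22  26 248] [176.2 167. ] [ 742. -265.   42.]
side terra [242 191  11   3  25] [247.2 192.3] [ 542. -166.   42.]
side terra [141 202  59  44 974] [172.9 222.1] [702. -42.  42.]
```

View pics/c1.png

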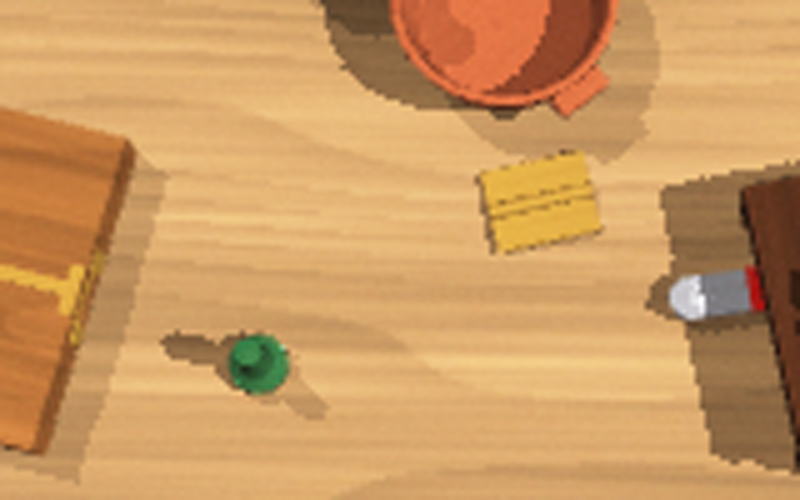

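View pics/c2.png

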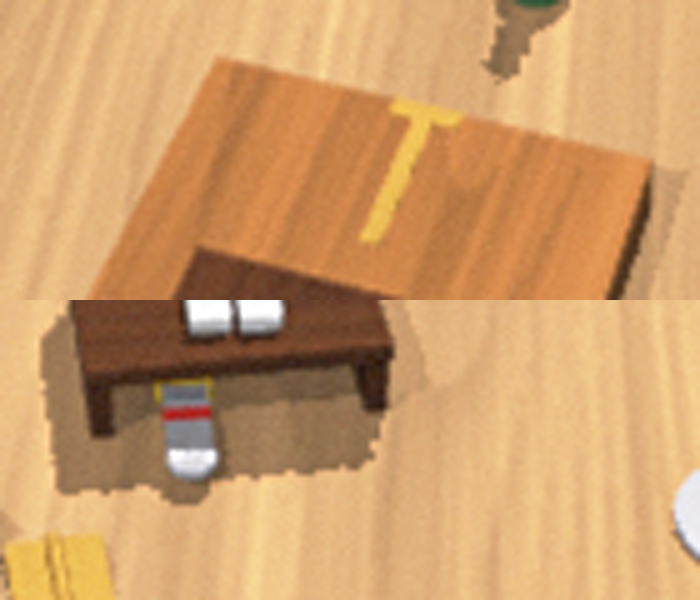

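```bash
python3 - <<'E'
from h import *
P=lambda n,ox,oy,x,y,z:print(n,(x,y),ray(n,ox+x/5-.4,oy+y/5-.4,z).round(1))
for x,y in((130,143),(42,452),(72,290),(0,275)): P("top",130,130,x,y,30)
for x,y in((218,57),(651,160),(427,112),(372,240)): P("side",150,280,x,y,30)
print("gauge tip, band")
for x,y in((670,298),(757,290)): P("top",130,130,x,y,12)
for x,y in((192,478),(187,413)): P("side",210,110,x,y,12)
print("plug top");P("top",130,130,247,350,48)
P("top",130,130,259,364,14)
for n in("top","side"):
    print(n,[proj(n,p).round(1) for p in ([142,557,231],[495,80,48],[498,78,0])])
a=cv2.imread("pics/side0.png");H=cv2.cvtColor(a,cv2.COLOR_BGR2HSV);m=(H[...,0]>45)&(H[...,0]<85)&(H[...,1]>90);m[:200]=0
for r in range(257,284):
    c=np.where(m[r])[0]
    if len(c):print(r,c.min(),c.max(),end='; ')
a=cv2.imread("pics/top0.png");H=cv2.cvtColor(a,cv2.COLOR_BGR2HSV);h=H[...,0].astype(int);m=((h<9)|(h>175))&(H[...,1]>100)&(H[...,2]>60);m[:,:200]=0;m[:,265:]=0;m[:95]=0;m[160:]=0
c=max(cv2.findContours(m.astype(np.uint8),0,2)[0],key=cv2.contourArea);print(cv2.fitEllipse(cv2.convexHull(c)),cv2.minEnclosingCircle(c))
(u,v),_,_=cv2.fitEllipse(c);print(ray("top",u,v,42))
E
```

```text
top (130, 143) [617.3 145.3  30. ]
top (42, 452) [444.  181.1  30. ]
top (72, 290) [533.2 171.4  30. ]
top (0, 275) [540.7 211.2  30. ]
side (218, 57) [620.3 149.4  30. ]
side (651, 160) [445.9 188.6  30. ]
side (427, 112) [533.8 171.4  30. ]
side (372, 240) [547.1 232.8  30. ]
gauge tip, band
top (670, 298) [ 539.4 -157.5   12. ]
top (757, 290) [ 545.  -206.4   12. ]
side (192, 478) [ 539.3 -152.    12. ]
side (187, 413) [ 546.9 -205.1   12. ]
plug top
top (247, 350) [498.9  71.2  48. ]
top (259, 364) [496.8  69.8  14. ]
top [array([-89.6, 355.9]), array([175.6, 201. ]), array([179.3, 202.7])]
side [array([568.5, 491.2]), array([258.4, 262.7]), array([257.3, 277.9])]
259 255 258; 260 254 259; 261 254 259; 262 255 259; 263 256 259; 264 255 258; 265 255 259; 266 256 257; 267 255 259; 268 254 257; 269 253 260; 270 252 263; 271 251 263; 272 251 263; 273 251 264; 274 250 264; 275 251 263; 276 251 263; 277 252 263; 278 251 262; 279 252 262; 280 255 260; ((230.16412353515625, 128.60723876953125), (40.92790985107422, 44.080223083496094), 107.05564880371094) ((229.96090698242188, 129.11317443847656), 22.135068893432617)
[703.07907178 -61.59188921  42.        ]
```

The door's slot mouth is at about (532,166), pointing 78°. The gauge tip is at about (539,-154), pointing 97°. The stopper is at about (498,73) and the cazuela at about (703,-62). I'll write a goal helper and move above the stopper.

```bash
cat >> h.py <<'E'
from scipy.spatial.transform import Rotation as Rn
def goal(x,y,z,yaw):
    "shift (cm) and turn in tool axes from the pose now to TCP (x,y,z), tool x along yaw deg (mod 180), pointing down"
    s=ctrl.read_state();R=Rn.from_quat(s["tcp_rot"])
    best=None
    for k in(0,180,-180):
        a=np.radians(yaw+k);X=np.array([np.cos(a),np.sin(a),0]);Z=np.array([0,0,-1.])
        T=Rn.from_matrix(np.c_[X,np.cross(Z,X),Z]);rv=(R.inv()*T).as_rotvec()
        if best is None or np.linalg.norm(rv)<np.linalg.norm(best):best=rv
    print("shift",(R.inv().apply(np.array([x,y,z])-s["eef_pos"])/10).round(2),"turn",best.round(3),"| at",s["eef_pos"].round(1),"t",round(s["t"],2),"j6",s["joints"][5].round(2))
E
python3 - <<'E'
from h import *
goal(498,73,120,97)
print(ray("top",130+495/5,130+252/5,8),ray("top",130+595/5,130+232/5,8),ray("side",256.5-.0,261,48))
E
```

```text
shift [-46.44 -38.    11.11] turn [-2.000e-03  1.000e-03  1.198e+00] | at [142.5 556.5 230.5] t 0.1 j6 -0.12
[563.376392   -59.74081222   8.        ] [ 576.23210416 -116.00849503    8.        ] [499.2821285   75.35283309  48.        ]
```

```bash
python3 -m jog '[0.8,-4.7,-3.8,0,0,0,0, 0.8,-9.3,-7.6,0,0,0,0, 0.8,-13.9,-11.4,0,0,0,0, 0.8,-18.6,-15.2,0,0,0,0, 0.8,-23.2,-19,0,0,0,0]'; python3 -m jog '[0.8,-4.7,-3.8,0,0,0,0.18, 0.8,-9.3,-7.6,0,0,0,0.36, 0.8,-13.9,-11.4,0,0,0,0.54, 0.8,-18.6,-15.2,3,0,0,0.72, 0.8,-23.2,-19,6,0,0,0.9]'; python3 -c "
from h import *
goal(499,73,60,97)"
```

```text
t: 0.72
eef_pos: [321.0, 313.7, 231.1]
tcp_rot: [0.125, 0.992, 0.0, 0.0]
ft_force: [0.4, 0.8, 0.4]
opening: 68.6
finger_force: 0.0
t: 1.35
eef_pos: [494.1, 78.8, 174.9]
tcp_rot: [0.547, 0.837, 0.001, 0.0]
ft_force: [1.3, 0.4, 0.7]
opening: 68.2
finger_force: 0.0
shift [-0.73  0.2  11.49] turn [ 0.001 -0.     0.291] | at [494.1  78.8 174.9] t 1.35 j6 -0.4
```

```bash
python3 -m jog '[0.8,-0.7,0.2,5,0,0,0.15, 0.8,-0.7,0.2,10,0,0,0.29, 0.8,-0.7,0.2,11.5,0,0,0.29, 0.8,-0.7,0.2,11.5,0,0,0.29, 0.8,-0.7,0.2,11.5,0,0,0.29]'; python3 - <<'E'
from h import *
goal(499,73,25,97)
a=ctrl.capture("top");b=ctrl.capture("side")
im=np.hstack([crop("",130,150,250,250,3,a),crop("",200,200,320,300,3,b)])
cv2.imwrite("pics/g1.png",im)
p=ctrl.read_state()["eef_pos"];print(proj("top",p),proj("side",p))
E
```

```text
t: 1.98
eef_pos: [499.3, 75.2, 62.2]
tcp_rot: [0.659, 0.752, 0.001, 0.001]
ft_force: [0.5, 0.2, 0.7]
opening: 68.4
finger_force: 0.0
shift [-0.22 -0.07  3.72] turn [0.004 0.    0.01 ] | at [499.3  75.2  62.2] t 1.98 j6 -0.12
[176.62267826 198.58279221] [256.46242924 256.00788696]
```

View pics/g1.png

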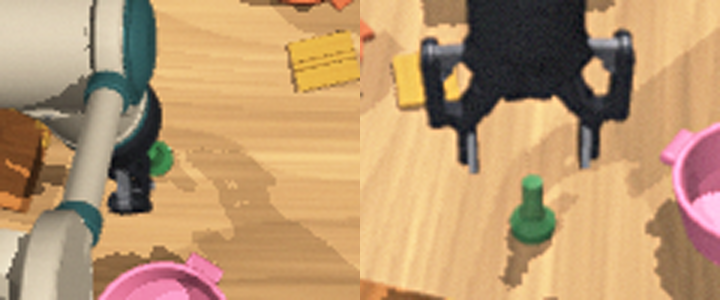

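The side view shows the fingers straddling the plug, with their centre at crop column 530 and the plug at 532. I'll descend, grip and lift.

```bash
python3 -m jog '[0.8,-0.1,0,2,0,0,0, 0.8,-0.1,0,3.6,0,0,0, 0.8,-0.1,0,3.6,0,0,0, 0.4,-0.1,0,3.6,0,0,0, 0,-0.1,0,3.6,0,0,0]'; python3 -m jog '[0,0,0,0,0,0,0, 0,0,0,0,0,0,0, 0,0,0,0,0,0,0, 0,0,0,-0.5,0,0,0, 0,0,0,-2,0,0,0]'; python3 -m jog '[0,0,0,-3,0,0,0, 0,0,0,-6,0,0,0, 0,0,0,-6,0,0,0, 0,0,0,-6,0,0,0, 0,0,0,-6,0,0,0]'; python3 - <<'E'
from h import *
goal(702,-61,120,97)
b=ctrl.capture("side")
cv2.imwrite("pics/g2.png",crop("",130,150,330,300,3,b))
E
```

```text
t: 2.7
eef_pos: [498.7, 74.0, 25.5]
tcp_rot: [0.66, 0.752, 0.001, 0.001]
ft_force: [-0.1, 0.1, -0.1]
opening: 32.6
finger_force: 0.0
t: 3.32
eef_pos: [496.9, 73.9, 44.0]
tcp_rot: [0.66, 0.752, -0.001, -0.001]
ft_force: [0.8, -0.3, -0.6]
opening: 13.4
finger_force: 58.6
t: 3.95
eef_pos: [496.8, 73.9, 103.2]
tcp_rot: [0.66, 0.752, -0.001, -0.001]
ft_force: [-0.6, -0.7, -1.0]
opening: 13.7
finger_force: 58.6
shift [-16.03  18.6   -1.74] turn [-0.003 -0.     0.008] | at [496.8  73.9 103.2] t 3.95 j6 -0.12
```

View pics/g2.png

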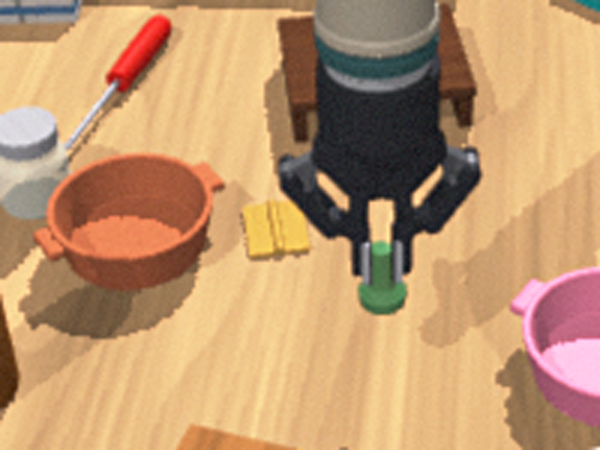

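The stopper is held upright between the pads. Next I carry it over the cazuela.

```bash
python3 -m jog '[0,-3.2,3.7,-1.7,0,0,0, 0,-6.4,7.4,-1.7,0,0,0, 0,-9.6,11.1,-1.7,0,0,0, 0,-12.8,14.9,-1.7,0,0,0, 0,-16,18.6,-1.7,0,0,0]'; python3 -m jog '[0,0,0,0,0,0,0, 0,0,0,0,0,0,0, 0,0,0,2,0,0,0, 0,0,0,4,0,0,0, 0,0,0,5,0,0,0]'; python3 - <<'E'
from h import *
print(ray("side",173.7,215.7,42))
goal(702,-60,33,97)
a=ctrl.capture("top");b=ctrl.capture("side")
cv2.imwrite("pics/g3.png",np.hstack([crop("",120,150,240,280,3,b),crop("",180,70,300,200,3,a)]))
E
```

```text
t: 4.62
eef_pos: [703.8, -61.5, 120.0]
tcp_rot: [0.66, 0.752, -0.0, -0.001]
ft_force: [0.6, 0.1, 0.2]
opening: 13.4
finger_force: 58.7
t: 5.25
eef_pos: [700.9, -59.4, 70.3]
tcp_rot: [0.659, 0.752, -0.001, -0.001]
ft_force: [0.5, -0.3, -1.0]
opening: 13.8
finger_force: 58.8
[705.05950431 -64.67373458  42.        ]
shift [-0.08  0.11  3.73] turn [-0.003 -0.001  0.009] | at [700.9 -59.4  70.3] t 5.25 j6 -0.31
```

View pics/g3.png

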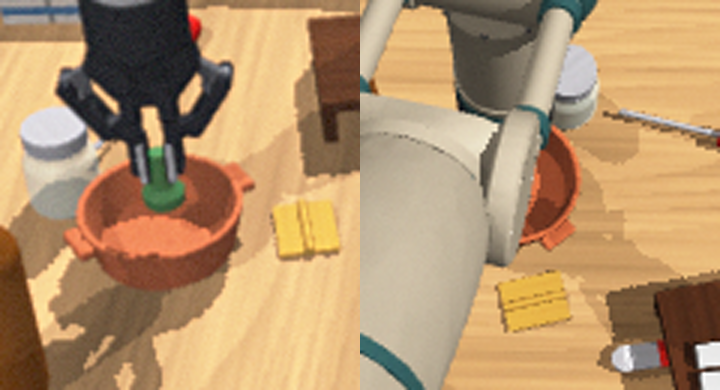

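The stopper is centred over the dish. I'll lower it gently.

```bash
python3 -m jog '[0,-0.1,0.1,1.2,0,0,0, 0,-0.1,0.1,2.4,0,0,0, 0,-0.1,0.1,3.2,0,0,0, 0,-0.1,0.1,3.4,0,0,0, 0,-0.1,0.1,3.5,0,0,0]'; python3 -m jog '[0,0,0,0.06,0,0,0, 0,0,0,0.12,0,0,0, 0,0,0,0.18,0,0,0, 0,0,0,0.24,0,0,0, 0,0,0,0.3,0,0,0]'
```

```text
t: 5.98
eef_pos: [704.3, -61.5, 36.4]
tcp_rot: [0.66, 0.752, 0.0, 0.0]
ft_force: [0.3, -0.3, -0.6]
opening: 13.5
finger_force: 58.8
t: 6.6
eef_pos: [704.1, -61.5, 33.4]
tcp_rot: [0.66, 0.752, 0.0, 0.0]
ft_force: [0.7, 0.3, -1.5]
opening: 13.5
finger_force: 58.8
```

```bash
python3 -m jog '[0,0,0,0.04,0,0,0, 0,0,0,0.08,0,0,0, 0,0,0,0.1,0,0,0, 0,0,0,0.1,0,0,0, 0,0,0,0.1,0,0,0]'
```

```text
t: 7.22
eef_pos: [704.2, -61.5, 32.5]
tcp_rot: [0.66, 0.752, 0.0, 0.0]
ft_force: [-0.1, -0.3, -0.7]
opening: 13.4
finger_force: 58.8
```

```bash
python3 -m jog '[0,0,0,0.03,0,0,0, 0,0,0,0.06,0,0,0, 0,0,0,0.08,0,0,0, 0,0,0,0.08,0,0,0, 0,0,0,0.08,0,0,0]'; python3 -m jog '[0,0,0,0.03,0,0,0, 0,0,0,0.06,0,0,0, 0,0,0,0.08,0,0,0, 0,0,0,0.08,0,0,0, 0,0,0,0.08,0,0,0]'
```

```text
t: 7.85
eef_pos: [704.2, -61.5, 32.2]
tcp_rot: [0.66, 0.752, 0.0, 0.0]
ft_force: [-2.2, 1.4, 4.4]
opening: 13.4
finger_force: 59.4
t: 8.48
eef_pos: [704.2, -61.5, 32.2]
tcp_rot: [0.66, 0.752, 0.0, 0.0]
ft_force: [-2.3, 0.6, 8.7]
opening: 13.8
finger_force: 59.8
```

The floor contact shows in the force reading. I'll release and rise.

```bash
python3 -m jog '[0.1,0,0,-0.1,0,0,0, 0.2,0,0,-0.1,0,0,0, 0.45,0,0,-0.1,0,0,0, 0.45,0,0,-0.1,0,0,0, 0.45,0,0,-0.1,0,0,0]';python3 -m jog '[0.45,0,0,-2,0,0,0, 0.45,0,0,-6,0,0,0, 0.45,0,0,-10,0,0,0, 0.45,0,0,-10,0,0,0, 0.45,0,0,-10,0,0,0]'; python3 - <<'E'
from h import *
goal(541.8,-173,100,97)
E
```

```text
t: 9.1
eef_pos: [704.1, -61.5, 31.6]
tcp_rot: [0.66, 0.752, -0.0, -0.0]
ft_force: [-0.3, 0.4, 1.0]
opening: 38.4
finger_force: 0.0
t: 9.72
eef_pos: [703.6, -61.4, 131.3]
tcp_rot: [0.66, 0.752, -0.0, -0.0]
ft_force: [-0.0, -0.5, -0.0]
opening: 38.4
finger_force: 0.0
shift [ -8.97 -17.48   3.14] turn [-0.001 -0.     0.008] | at [703.6 -61.4 131.3] t 9.72 j6 -0.32
```

```bash
python3 -m jog '[0.55,-2.2,-4.4,0,0,0,0, 0.55,-4.5,-8.8,1,0,0,0, 0.55,-6.7,-13.1,2,0,0,0, 0.55,-9,-17.5,3,0,0,0, 0.55,-9,-17.5,3,0,0,0]';python3 -m jog '[0.55,0,0,2,0,0,0, 0.55,0,0,4,0,0,0, 0.55,0,0,4,0,0,0, 0.55,0,0,4,0,0,0, 0.55,0,0,4,0,0,0]'; python3 - <<'E'
from h import *
goal(541.8,-173,2,97)
b=ctrl.capture("side");a=ctrl.capture("top")
cv2.imwrite("pics/g4.png",np.hstack([crop("",200,150,300,230,4,b),crop("",220,140,320,220,4,a)]))
p=ctrl.read_state()["eef_pos"];print(proj("side",p),proj("top",p))
E
```

```text
t: 10.35
eef_pos: [537.3, -173.8, 99.2]
tcp_rot: [0.661, 0.75, -0.001, -0.004]
ft_force: [0.4, 0.5, -0.2]
opening: 46.7
finger_force: 0.0
t: 10.98
eef_pos: [543.1, -173.5, 62.5]
tcp_rot: [0.66, 0.752, 0.0, 0.001]
ft_force: [-0.3, 0.6, 0.5]
opening: 46.9
finger_force: 0.0
shift [ 0.07 -0.13  6.05] turn [0.001 0.001 0.008] | at [ 543.1 -173.5   62.5] t 10.97 j6 -0.56
[246.90913525 183.7091613 ] [270.70987471 184.41807734]
```

View pics/g4.png

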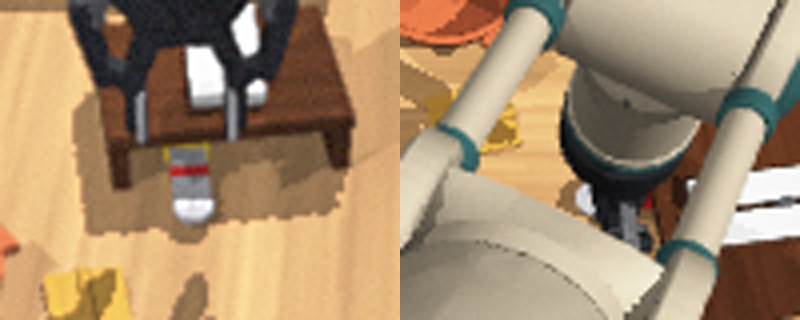

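The fingers straddle the blade line (mid column 187, blade 188–193). I'll descend and grip the blade.

```bash
python3 -m jog '[0.55,0,0,2.5,0,0,0, 0.55,0,0,4.5,0,0,0, 0.55,0,0,5.5,0,0,0, 0.55,0,0,5.9,0,0,0, 0.55,0,0,5.9,0,0,0]';python3 -m jog '[0.2,0,0,0,0,0,0, 0,0,0,0,0,0,0, 0,0,0,0,0,0,0, 0,0,0,0,0,0,0, 0,0,0,0,0,0,0]'; python3 - <<'E'
from h import *
goal(541.8-.12*120,-173+.99*120,3,97)
b=ctrl.capture("side");a=ctrl.capture("top")
cv2.imwrite("pics/g5.png",np.hstack([crop("",200,150,300,230,4,b),crop("",220,140,320,220,4,a)]))
E
```

```text
t: 11.7
eef_pos: [542.6, -173.5, 3.1]
tcp_rot: [0.66, 0.752, 0.0, 0.0]
ft_force: [-0.3, 0.0, -0.7]
opening: 47.5
finger_force: 0.0
t: 12.32
eef_pos: [542.6, -173.5, 3.1]
tcp_rot: [0.66, 0.752, 0.0, 0.0]
ft_force: [0.8, -0.6, 1.8]
opening: 21.7
finger_force: 58.8
shift [12.03  0.04  0.  ] turn [0.001 0.    0.008] | at [ 542.6 -173.5    3.1] t 12.32 j6 -0.56
```

Gripped. I'll pull along the blade, drifting slightly away from the hinge.

```bash
python3 -m jog '[0,1,0,0,0,0,0, 0,3.5,-0.2,0,0,0,0, 0,6.5,-0.5,0,0,0,0, 0,9.5,-0.8,0,0,0,0, 0,12,-1,0,0,0,0]'; python3 - <<'E'
from h import *
m=np.array([532.5,166]);d=np.array([np.cos(np.radians(78)),np.sin(np.radians(78))])
g=m-d*(30+19) ;print(g)
goal(*g,3,78)
b=ctrl.capture("side");a=ctrl.capture("top")
cv2.imwrite("pics/g6.png",np.hstack([crop("",180,150,310,300,3,b),crop("",180,120,310,270,3,a)]))
E
```

```text
t: 13.05
eef_pos: [515.2, -53.2, 2.8]
tcp_rot: [0.659, 0.752, -0.0, -0.001]
ft_force: [0.7, -1.3, 1.6]
opening: 21.7
finger_force: 58.8
[522.31232715 118.07076756]
shift [ 1.688e+01  2.950e+00 -1.000e-02] turn [-0.001 -0.     0.341] | at [515.2 -53.2   2.8] t 13.05 j6 -0.37
```

View pics/g6.png

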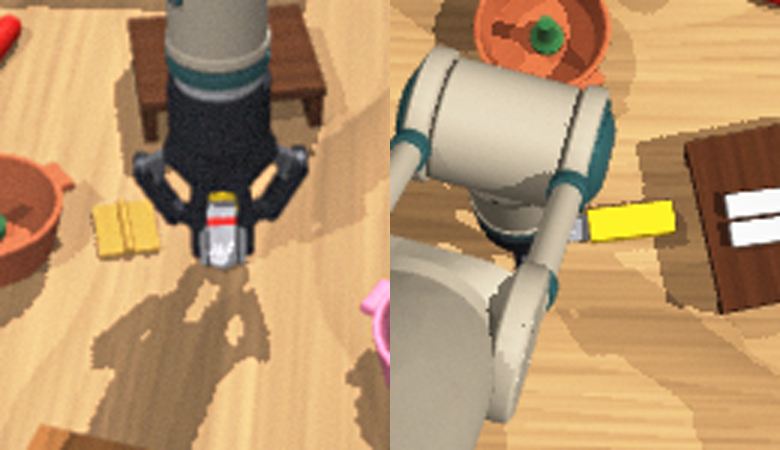

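The gauge is fully out of the riser (handle at crop 590–675,220) and the stopper stands upright in the cazuela. I'll drag the gauge into line in front of the slot and let it lie there.

```bash
python3 -m jog '[0,3,0.2,0,0,0,0.05, 0,7,0.8,0,0,0,0.13, 0,11,1.6,0,0,0,0.22, 0,14.5,2.4,0,0,0,0.3, 0,16.9,2.95,0,0,0,0.341]'; python3 -m jog '[0,0,0,0,0,0,0, 0,0,0,0,0,0,0, 0.2,0,0,0,0,0,0, 0.5,0,0,0,0,0,0, 0.5,0,0,0,0,0,0]';  python3 -m jog '[0.5,0,0,-3,0,0,0, 0.5,0,0,-8,0,0,0, 0.5,-6,0,-12,0,0,0, 0.5,-12,0,-12,0,0,0, 0.5,-18,0,-12,0,0,0]'; python3 - <<'E'
from h import *
b=ctrl.capture("side");a=ctrl.capture("top")
cv2.imwrite("pics/a7t.png",a[:,:,::-1]);cv2.imwrite("pics/a7s.png",b[:,:,::-1])
cv2.imwrite("pics/g7.png",np.vstack([crop("",180,230,310,320,4,b)[:300],crop("",120,160,250,240,4,a)[:300]]))
E
```

```text
t: 13.78
eef_pos: [523.6, 116.9, 2.8]
tcp_rot: [0.778, 0.629, -0.0, -0.0]
ft_force: [0.4, -2.1, 2.3]
opening: 21.8
finger_force: 58.8
t: 14.4
eef_pos: [523.9, 114.9, 2.6]
tcp_rot: [0.778, 0.628, -0.0, -0.0]
ft_force: [-0.5, -0.7, 0.2]
opening: 42.8
finger_force: 0.0
t: 15.02
eef_pos: [487.1, -59.1, 123.8]
tcp_rot: [0.777, 0.629, 0.001, 0.001]
ft_force: [0.8, -1.2, -1.1]
opening: 42.9
finger_force: 0.0
```

View pics/g7.png

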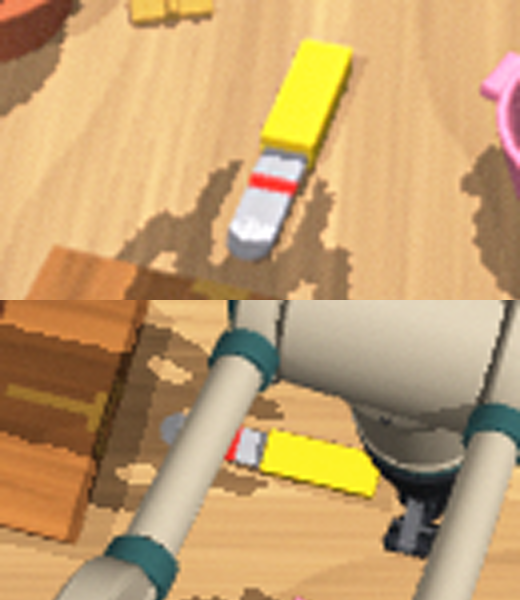

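The gauge lies free, with the band and tip short of the slot. Ten views are used up, so from here I measure numerically only. I'll move the arm out of view first.

```bash
python3 -m jog '[0.5,-6,0,-2,0,0,0, 0.5,-12,0,-4,0,0,0, 0.5,-18,0,-6,0,0,0, 0.5,-24,0,-8,0,0,0, 0.5,-30,0,-8,0,0,0]'; cat > meas.py <<'E'
from h import *
def line(P):
    c=P.mean(0);w,v=np.linalg.eigh(np.cov((P-c).T));d=v[:,-1];d=d*np.sign(d[1]);return c,d,np.sqrt(w*12)
def pts(n,mask,z):
    ys,xs=np.where(mask);return np.array([ray(n,x,y,z)[:2] for x,y in zip(xs,ys)])
def big(mask): 
    return max(blobs("",mask),key=lambda b:b[1][4])
def meas(save):
    out={}
    for n in("top","side"):
        im,H=hsv(n);cv2.imwrite(f"pics/{save}_{n}.png",im[:,:,::-1]);h,s,v=[H[...,i].astype(int) for i in range(3)]
        win=np.zeros(h.shape,bool)
        if n=="top":win[150:240,90:290]=1
        else:win[220:350,150:330]=1
        r=im[...,0].astype(int)
        yel=win&(h>=26)&(h<=33)&(s>180)&(v>215)
        b=big(yel);c,d,w=line(pts(n,b[3],20));print(n,"handle c",c.round(1),"yaw",np.degrees(np.arctan2(d[1],d[0])).round(1),"size",w.round(1),"px",b[2].round(1))
        red=win&((h<6)|(h>174))&(s>190)&(v>120)
        for b in blobs(n,red): 
            c2,_,w=line(pts(n,b[3],12));print("  red",b[1],c2.round(1),w.round(1))
        br=win&(h>=20)&(h<=26)&(s>130)&(v>140)
        for b in blobs(n,br,minA=8): c3,d3,w=line(pts(n,b[3],30));print("  brass",b[1],c3.round(1),"yaw",np.degrees(np.arctan2(d3[1],d3[0])).round(1),w.round(1))
        st=win&(s<50)&(v>90)
        for b in blobs(n,st,minA=20):
            c4,d4,w=line(pts(n,b[3],12));print("  steel",b[1],c4.round(1),"yaw",np.degrees(np.arctan2(d4[1],d4[0])).round(1),w.round(1))
if __name__=="__main__":
    import sys;meas(sys.argv[1])
E
python3 meas.py m1
```

```text
t: 15.75
eef_pos: [424.8, -352.1, 204.4]
tcp_rot: [0.778, 0.629, 0.001, 0.002]
ft_force: [0.9, 0.2, 0.6]
opening: 42.7
finger_force: 0.0Traceback (most recent call last):
  File "meas.py", line 27, in <module>
    import sys;meas(sys.argv[1])
               ~~~~^^^^^^^^^^^^^
  File "meas.py", line 17, in meas
    b=big(yel);c,d,w=line(pts(n,b[3],20));print(n,"handle c",c.round(1),"yaw",np.degrees(np.arctan2(d[1],d[0])).round(1),"size",w.round(1),"px",b[2].round(1))
  File "meas.py", line 7, in big
    return max(blobs("",mask),key=lambda b:b[1][4])
ValueError: max() iterable argument is empty
```

```bash
python3 - <<'E'
from h import *
a=cv2.imread("pics/m1_top.png")
p=proj("top",[503,20,20]);print(p)
H=cv2.cvtColor(a,cv2.COLOR_BGR2HSV)
x,y=int(p[0]),int(p[1])
print(H[y-8:y+9:2,x]);print(H[y,x-60:x+24:4]); print("T",H[184:192,136:146:3])
E
```

```text
[199.31910826 200.21943672]
[[ 15 135 147]
 [ 15 129 134]
 [ 24 223 207]
 [ 24 220 206]
 [ 24 223 206]
 [ 24 222 208]
 [ 24 222 208]
 [ 22 207 118]
 [ 16 129 127]]
[[ 13 180 136]
 [ 12 180  61]
 [ 15 130 124]
 [ 16 130 124]
 [ 15 131 161]
 [ 16 132 160]
 [ 16 129 156]
 [ 16 132 158]
 [ 15 133 119]
 [ 15 138 118]
 [ 13  44 104]
 [135   7 137]
 [ 24 219 208]
 [ 24 219 208]
 [ 24 221 208]
 [ 24 223 206]
 [ 24 221 207]
 [ 24 222 207]
 [ 24 223 205]
 [ 21 186 114]
 [ 16 133 155]]
T [[[ 17 180 149]
  [ 13 178 122]
  [ 14 180 116]
  [ 18 188 157]]

 [[ 18 180 159]
  [ 17 179 151]
  [ 12 173 122]
  [ 19 183 152]]

 [[ 19 184 154]
  [ 18 181 159]
  [ 18 182 161]
  [ 18 182 151]]

 [[ 16 177 125]
  [ 18 177 160]
  [ 19 179 160]
  [ 19 180 153]]

 [[ 12 176 119]
  [ 15 180 130]
  [ 18 180 159]
  [ 18 179 131]]

 [[ 12 174 123]
  [ 13 176 122]
  [ 17 180 150]
  [ 17 181  93]]

 [[ 13 176 122]
  [ 13 177 121]
  [ 19 177 156]
  [ 15 177  82]]

 [[ 13 181 121]
  [ 13 179 131]
  [ 18 179 160]
  [ 15 185  77]]]
```

```bash
sed -i 's/yel=win.*/yel=win\&(h>=22)\&(h<=32)\&(s>195)\&(v>150)/; s/br=win.*/br=win\&(h>=16)\&(h<=27)\&(s>150)\&(v>135)/; s/red=win.*/red=win\&((h<8)|(h>172))\&(s>150)\&(v>80)/; s/v>90)$/v>75)/' meas.py; python3 meas.py m2; python3 - <<'E'
from h import *
for n,p in(("top",[503,20,20]),("side",[503,20,20]),("side",[540,200,30])):
    H=cv2.cvtColor(cv2.imread(f"pics/m2_{n}.png"),cv2.COLOR_BGR2HSV);x,y=proj(n,p).astype(int);print(n,x,y,H[y,x-12:x+13:3].tolist())
E
```

```text
top handle c [503.4  18.9] yaw 77.7 size [29.4 78.4] px [199.7 200.1]
  red [175 191   5   9  32] [517.   82.8] [ 9.8 25.9]
  brass [226 160  24  21 361] [589.1 -83.4] yaw 104.8 [48.4 59.4]
  brass [121 181  26  12  91] [539.4 196. ] yaw 77.4 [16.7 74.9]
  brass [185 192  30  17 315] [502.1  18.2] yaw 77.4 [30.3 78.7]
  steel [160 188  17  11 125] [522.9 108.5] yaw 76.9 [23.3 41.7]
  steel [179 192   8  10  53] [514.1  68.4] yaw 164.2 [17.1 24.9]
side handle c [504.3  26.1] yaw 77.9 size [29.9 84.5] px [256.2 254. ]
  red [152 233   4   5   8] [748.6 -27.8] [ 5.6 19.4]
  red [191 234   3   3   6] [658.7 -33.8] [ 6.6 11.3]
  red [183 236   4   5   6] [674.  -21.9] [ 4.  19.8]
  red [178 243   4   2   6] [682.3  -3.5] [ 5.6 10.3]
  red [242 274  13   5  36] [517.4  84.1] [ 8.1 27. ]
  brass [211 220  22  16 294] [590.7 -46.3] yaw 119.9 [44.8 53.3]
  brass [245 240  23  32 424] [502.8  36.8] yaw 79.3 [32.9 86. ]
  brass [222 300  21  30 168] [539.6 196.4] yaw 77.0 [18.  74.5]
  steel [244 267  13   8  70] [514.2  69.3] yaw 167.6 [17.5 24.7]
  steel [237 277  16  18 200] [523.2 111.7] yaw 80.7 [24.5 45.1]
  steel [314 299  16  51 699] [364.5 202.1] yaw 85.7 [ 27.5 110. ]
top 199 200 [[24, 222, 210], [24, 221, 207], [24, 224, 205], [24, 223, 207], [24, 222, 207], [24, 223, 206], [24, 219, 208], [24, 225, 206], [24, 218, 209]]
side 257 251 [[16, 111, 156], [15, 111, 147], [24, 211, 203], [24, 229, 205], [24, 214, 207], [24, 221, 205], [24, 218, 207], [22, 207, 132], [15, 116, 147]]
side 230 313 [[14, 149, 127], [14, 164, 132], [14, 160, 123], [13, 155, 127], [18, 163, 161], [14, 150, 133], [14, 160, 129], [13, 151, 132], [14, 164, 129]]
```

Camera fit: gauge yaw 77.7°, slot yaw about 77.4°, and the gauge axis sits about 3 mm to the +x side of the slot axis. I'll grasp the handle.

```bash
python3 -m jog '[0.6,6,0,0,0,0,0, 0.6,12,0,0,0,0,0, 0.6,18,0,2,0,0,0, 0.6,24,0,4,0,0,0, 0.6,30,0,6,0,0,0]'; python3 -c "
from h import *
goal(503.6,20,40,77.6)"
```

```text
t: 16.52
eef_pos: [486.1, -55.2, 142.8]
tcp_rot: [0.777, 0.629, 0.0, -0.0]
ft_force: [1.8, -0.3, -0.1]
opening: 50.8
finger_force: 0.0
shift [ 7.71  0.15 10.29] turn [-0.001 -0.001  0.007] | at [486.1 -55.2 142.8] t 16.52 j6 -0.05
```

```bash
python3 -m jog '[0.6,4,0.1,3,0,0,0.005, 0.6,7.7,0.15,6,0,0,0.005, 0.6,7.7,0.15,10.3,0,0,0.005, 0.6,7.7,0.15,10.3,0,0,0.005, 0.6,7.7,0.15,10.3,0,0,0.005]'; python3 -c "
from h import *
goal(503.6,20,3,77.6)"
```

```text
t: 17.15
eef_pos: [504.6, 16.6, 41.4]
tcp_rot: [0.779, 0.627, 0.0, 0.0]
ft_force: [-0.5, -1.4, 0.9]
opening: 51.2
finger_force: 0.0
shift [ 0.31 -0.17  3.84] turn [ 0.001 -0.     0.001] | at [504.6  16.6  41.4] t 17.15 j6 0.11
```

```bash
python3 -m jog '[0.6,0.2,-0.1,1.5,0,0,0, 0.6,0.2,-0.1,3,0,0,0, 0.6,0.2,-0.1,3.8,0,0,0, 0.6,0.2,-0.1,3.8,0,0,0, 0.6,0.2,-0.1,3.8,0,0,0]';python3 -m jog '[0.3,0,0,0,0,0,0, 0,0,0,0,0,0,0, 0,0,0,0,0,0,0, 0,0,0,0,0,0,0, 0,0,0,0,0,0,0]'; python3 meas.py m3 | grep -v "px\|658\|67\|68\|748\|590\|589"; python3 -c "
from h import *
goal(503.6,20,3,77.6)"
```

```text
t: 17.77
eef_pos: [504.5, 18.0, 3.4]
tcp_rot: [0.779, 0.627, 0.001, 0.001]
ft_force: [0.4, 0.0, 0.3]
opening: 51.2
finger_force: 0.0
t: 18.4
eef_pos: [504.4, 18.1, 3.4]
tcp_rot: [0.779, 0.627, 0.001, 0.001]
ft_force: [-0.2, 0.4, 6.4]
opening: 28.7
finger_force: 60.4
  red [175 193   4   7  20] [512.8  84.4] [ 9.6 17.9]
  brass [121 181  16   6  47] [543.4 213.6] yaw 77.5 [ 8.4 43.6]
  brass [207 197   9  12  72] [497.  -13.4] yaw 174.1 [19.8 29.8]
  steel [ 144  150   58   36 1437] [604.   97.5] yaw 83.5 [ 83.7 145.9]
  steel [199 151  15  29 226] [605.3   7.7] yaw 172.2 [24.3 80.8]
  steel [131 176  21  32 156] [527.6 185.4] yaw 156.9 [20.6 92.6]
  steel [177 183  32  57 442] [463.2  42.3] yaw 157.5 [ 32.2 176.1]
  steel [160 187  19  12 134] [524.2 107.9] yaw 78.3 [24.7 43.6]
shift [ 0.17 -0.12  0.03] turn [ 0.001 -0.     0.   ] | at [504.4  18.1   3.3] t 18.45 j6 0.11Traceback (most recent call last):
  File "meas.py", line 27, in <module>
    import sys;meas(sys.argv[1])
               ~~~~^^^^^^^^^^^^^
  File "meas.py", line 25, in meas
    c4,d4,w=line(pts(n,b[3],12));print("  steel",b[1],c4.round(1),"yaw",np.degrees(np.arctan2(d4[1],d4[0])).round(1),w.round(1))
                 ~~~^^^^^^^^^^^
  File "meas.py", line 5, in pts
    ys,xs=np.where(mask);return np.array([ray(n,x,y,z)[:2] for x,y in zip(xs,ys)])
                                          ~~~^^^^^^^^^
  File "h.py", line 4, in ray
    m=ctrl.camera_model(n);R,t,K=m["R"],m["t"],m["K"]
ValueError: time passes only in moves, steps and waits
```

```bash
sed -i 's/^def ray/import functools\nCM=functools.lru_cache(None)(ctrl.camera_model)\ndef ray/; s/m=ctrl.camera_model(n)/m=CM(n)/' h.py
cat > lat.py <<'E'
from meas import *
c0=np.array([539.5,196.3]);a=np.radians(77.4);d=np.array([np.cos(a),np.sin(a)]);nrm=np.array([d[1],-d[0]])
def lat():
    "red band and blade steel: distance along slot axis from T centre, offset to the right (+x world)"
    for n in("top","side"):
        im,H=hsv(n);h,s,v=[H[...,i].astype(int) for i in range(3)]
        ys,xs=np.mgrid[:384,:512]
        X=pts(n,np.ones_like(h,bool),12).reshape(384,512,2)-c0
        al=X@d;la=X@nrm
        win=(al>-200)&(al<-25)&(abs(la)<22)
        for nm,mk in(("red",win&((h<8)|(h>172))&(s>150)&(v>80)),("steel",win&(s<60)&(v>75))):
            for b in blobs(n,mk,minA=15):
                m=b[3];A=al[m];L=la[m];print(n,nm,len(A),"along",A.mean().round(1),A.min().round(1),A.max().round(1),"lat",L.mean().round(1),"range",L.min().round(1),L.max().round(1),"slope",np.polyfit(A,L,1)[0].round(3))
lat();print(ctrl.read_state()["eef_pos"].round(1))
E
python3 lat.py
```

```text
top red 19 along -115.2 -120.6 -110.7 lat -1.3 range -8.2 8.1 slope 0.717
top steel 571 along -121.4 -191.7 -25.2 lat 5.7 range -22.0 22.0 slope 0.074
side red 37 along -114.2 -118.3 -109.9 lat 5.0 range -7.8 17.3 slope 0.094
side steel 35 along -182.4 -199.9 -164.7 lat -10.1 range -16.7 -2.6 slope -0.301
side steel 76 along -129.3 -138.6 -120.5 lat 4.4 range -8.5 16.9 slope -0.042
side steel 204 along -86.0 -108.7 -62.1 lat 3.7 range -9.1 16.8 slope -0.028
[504.4  18.1   3.3]
```

Side view: the blade is offset +4.2 mm to the right, and the band is about 83 mm short of the edge. I'll correct sideways and advance to just before the mouth.

```bash
python3 -m jog '[0,0,-0.2,-0.05,0,0,0, 0,0.5,-0.42,-0.05,0,0,0, 0,1.5,-0.42,-0.05,0,0,0, 0,2.5,-0.42,-0.05,0,0,0, 0,2.5,-0.42,-0.05,0,0,0]'; python3 lat.py | grep -v top; python3 - <<'E'
from meas import *
im,H=hsv("side");h,s,v=[H[...,i].astype(int) for i in range(3)]
w=np.zeros(h.shape,bool);w[290:345,200:260]=1
for b in blobs("side",w&(h>=16)&(h<=27)&(s>150)&(v>135),minA=20):
    c,d,z=line(pts("side",b[3],30));print("T",b[1],c,np.degrees(np.arctan2(d[1],d[0])),z)
E
```

```text
t: 19.18
eef_pos: [505.4, 44.7, 3.4]
tcp_rot: [0.779, 0.627, 0.001, -0.0]
ft_force: [0.2, 1.8, 5.4]
opening: 28.6
finger_force: 60.4
side red 39 along -88.1 -92.3 -84.1 lat -0.2 range -13.1 12.4 slope 0.138
side steel 35 along -155.2 -172.9 -138.4 lat -14.1 range -21.4 -7.4 slope -0.308
side steel 80 along -103.1 -112.6 -94.0 lat -0.3 range -12.9 11.9 slope 0.002
side steel 187 along -62.8 -82.5 -43.9 lat -1.0 range -13.9 11.9 slope -0.014
[505.4  44.7   3.4]
T [222 300  20  29 165] [540.09082638 197.09029217] 77.94744402934087 [17.03461218 73.20364741]
```

```bash
python3 -m jog '[0,0,0.06,0,0,0,0, 0,0.5,0.06,0,0,0,0, 0,1,0.06,0,0,0,0, 0,1.5,0.06,0,0,0,0, 0,1.5,0.06,0,0,0,0]'; python3 lat.py | grep -v "top\|-308"
```

```text
t: 19.95
eef_pos: [509.0, 58.5, 3.4]
tcp_rot: [0.779, 0.627, 0.0, 0.0]
ft_force: [-1.0, -1.6, 5.6]
opening: 28.1
finger_force: 60.4
side red 39 along -73.9 -77.8 -70.0 lat 0.2 range -12.4 12.8 slope 0.152
side steel 36 along -141.0 -157.1 -125.6 lat -13.8 range -21.5 -6.8 slope -0.322
side steel 83 along -88.6 -98.1 -79.6 lat 0.0 range -13.1 12.4 slope -0.044
side steel 124 along -55.8 -68.3 -43.6 lat -0.7 range -13.6 12.3 slope -0.028
[509.   58.5   3.4]
```

There is no resistance and the tip is about 7 mm in. I'll continue.

```bash
python3 -m jog '[0,0.5,0,0,0,0,0, 0,1,0,0,0,0,0, 0,1.5,0,0,0,0,0, 0,2,0,0,0,0,0, 0,2,0,0,0,0,0]'; python3 -m jog '[0,0.4,0,0,0,0,0, 0,0.8,0,0,0,0,0, 0,1.2,0,0,0,0,0, 0,1.4,0,0,0,0,0, 0,1.4,0,0,0,0,0]'; python3 lat.py | grep -v "308"
```

```text
t: 20.68
eef_pos: [513.2, 78.0, 3.4]
tcp_rot: [0.779, 0.627, 0.0, 0.0]
ft_force: [-1.3, -1.1, 6.6]
opening: 28.9
finger_force: 60.4
t: 21.3
eef_pos: [516.1, 91.4, 3.4]
tcp_rot: [0.779, 0.627, -0.0, 0.0]
ft_force: [-0.1, -2.8, 6.7]
opening: 28.8
finger_force: 60.4
top steel 320 along -59.9 -98.7 -25.2 lat 3.2 range -22.0 22.0 slope -0.043
side steel 35 along -107.1 -123.2 -91.2 lat -15.1 range -21.3 -8.2 slope -0.325
side steel 88 along -55.3 -64.6 -46.2 lat -0.1 range -13.1 12.5 slope -0.082
[516.1  91.4   3.4]
```

The insertion is free. Before the final few mm I'll measure the door edge precisely from the first pictures.

```bash
python3 - <<'E'
from lat import *
for n in("top","side"):
    im=cv2.imread(f"pics/{n}0.png")
    t=np.arange(-60,10,.5)
    for l in(-70,-50,-30,30,50,70):
        q=[proj(n,[*(c0+d*x+nrm*l),30]) for x in t];q=np.float32(q)
        p=cv2.remap(im,q[:,0][None],q[:,1][None],cv2.INTER_LINEAR)[0].astype(float)
        b=p[:,0]; mid=(np.median(b[-30:])+np.median(b[:10]))/2
        # last crossing from the door side
        k=np.where(abs(p-np.median(p[-30:],0)).max(1)>25)[0]
        print(n,l,"leaves door colour at",t[k[-1]] if len(k) else None, p[::10,0].astype(int).tolist())
E
```

```text
top steel 317 along -60.3 -98.7 -25.2 lat 3.1 range -22.0 22.0 slope -0.047
side steel 35 along -107.1 -123.2 -91.2 lat -15.1 range -21.3 -8.2 slope -0.325
side steel 89 along -55.2 -64.6 -46.2 lat -0.2 range -13.1 12.5 slope -0.111
[516.1  91.4   3.4]
top -70 leaves door colour at -28.5 [107, 93, 93, 91, 88, 45, 45, 58, 58, 57, 61, 62, 58, 61]
top -50 leaves door colour at -29.0 [101, 102, 107, 105, 97, 43, 46, 58, 57, 59, 59, 58, 60, 59]
top -30 leaves door colour at -30.5 [110, 105, 105, 103, 100, 44, 49, 59, 61, 61, 59, 62, 60, 52]
top 30 leaves door colour at -29.5 [115, 96, 97, 97, 84, 42, 44, 55, 56, 57, 56, 57, 55, 55]
top 50 leaves door colour at -29.5 [131, 108, 103, 103, 90, 44, 47, 63, 62, 63, 61, 62, 63, 61]
top 70 leaves door colour at -30.0 [122, 101, 96, 98, 83, 42, 43, 53, 52, 53, 53, 53, 52, 53]
side -70 leaves door colour at -29.0 [124, 125, 127, 126, 125, 124, 115, 76, 74, 79, 80, 78, 75, 80]
side -50 leaves door colour at -28.5 [126, 127, 130, 136, 137, 142, 137, 71, 76, 73, 72, 74, 78, 77]
side -30 leaves door colour at -28.0 [138, 136, 140, 139, 138, 137, 127, 77, 77, 76, 75, 77, 73, 68]
side 30 leaves door colour at -28.5 [131, 130, 134, 134, 131, 128, 120, 69, 73, 67, 72, 70, 70, 68]
side 50 leaves door colour at -28.5 [141, 143, 144, 144, 143, 133, 124, 78, 78, 80, 78, 79, 76, 77]
side 70 leaves door colour at -28.5 [134, 133, 134, 132, 131, 127, 112, 69, 70, 68, 68, 68, 68, 64]
```

The edge lies at about -29.6 along the axis and the band at about -40.9, so 11.3 mm remain.

```bash
python3 -m jog '[0,0.4,0,0,0,0,0, 0,0.8,0,0,0,0,0, 0,1.13,0,0,0,0,0, 0,1.13,0,0,0,0,0, 0,1.13,0,0,0,0,0]'; python3 lat.py | grep -v "308"
```

```text
t: 22.12
eef_pos: [518.5, 102.5, 3.4]
tcp_rot: [0.779, 0.627, -0.0, 0.0]
ft_force: [0.0, -2.8, 6.3]
opening: 28.9
finger_force: 60.4
top steel 266 along -51.2 -85.2 -25.2 lat 2.8 range -22.0 22.0 slope -0.19
side steel 22 along -187.4 -196.3 -177.7 lat -17.1 range -21.6 -12.6 slope -0.133
side steel 38 along -95.1 -111.1 -79.7 lat -14.7 range -21.8 -7.5 slope -0.339
side steel 51 along -48.1 -53.4 -41.8 lat -0.6 range -12.0 11.9 slope -0.149
[518.5 102.5   3.4]
```

The handle front sits 24–25 mm outside the edge, so the band is on the edge. I'll release, rise and retreat.

```bash
python3 -m jog '[0.1,0,0,0,0,0,0, 0.3,0,0,0,0,0,0, 0.55,0,0,0,0,0,0, 0.55,0,0,0,0,0,0, 0.55,0,0,0,0,0,0]'; python3 -m jog '[0.55,0,0,-2,0,0,0, 0.55,0,0,-6,0,0,0, 0.55,0,0,-12,0,0,0, 0.55,-5,0,-15,0,0,0, 0.55,-10,0,-15,0,0,0]'; python3 -m jog '[0.55,-6,0,0,0,0,0, 0.55,-12,0,-2,0,0,0, 0.55,-18,0,-4,0,0,0, 0.55,-24,0,-6,0,0,0, 0.55,-30,0,-6,0,0,0]';  python3 lat.py; python3 meas.py m9 | grep "handle\|red"; python3 - <<'E'
from h import *
for n in("top","side"):
    a=cv2.imread(f"pics/m9_{n}.png");b=cv2.imread(f"pics/{n}0.png")
    hs=cv2.cvtColor(a,cv2.COLOR_BGR2HSV)[...,:].astype(int);m=(hs[...,0]>45)&(hs[...,0]<85)&(hs[...,1]>90);m[:90 if n=="top" else 180]=0
    print(n,"green",[(x[1].tolist(),ray(n,*x[2],30).round()) for x in blobs(n,m)])
    for nm,lo,hi in(("brass",(18,170,120),(28,255,255)),("pink",(160,60,100),(174,255,255)),("turq",(80,120,80),(95,255,255))):
        for i in(a,b):
            mm=cv2.inRange(cv2.cvtColor(i,cv2.COLOR_BGR2HSV),lo,hi);print(nm,[(x[2].round(1).tolist(),x[1][4]) for x in blobs(n,mm>0,minA=100)])
E
```

```text
t: 22.85
eef_pos: [518.2, 102.5, 2.7]
tcp_rot: [0.779, 0.627, -0.0, -0.0]
ft_force: [0.2, -0.0, 1.1]
opening: 46.9
finger_force: 0.0
t: 23.48
eef_pos: [499.0, 3.8, 156.0]
tcp_rot: [0.779, 0.628, 0.002, 0.002]
ft_force: [0.6, -0.8, 0.2]
opening: 47.0
finger_force: 0.0
t: 24.1
eef_pos: [433.1, -290.7, 214.7]
tcp_rot: [0.779, 0.627, 0.001, 0.002]
ft_force: [1.3, -0.6, -0.2]
opening: 47.0
finger_force: 0.0
top red 18 along -31.9 -34.9 -29.2 lat -1.3 range -11.7 9.3 slope -0.201
top steel 52 along -44.5 -52.6 -36.5 lat -0.6 range -12.5 11.3 slope -0.013
side steel 46 along -48.4 -53.4 -43.6 lat -0.6 range -12.0 11.9 slope 0.092
[ 431.8 -294.6  213.2]
top handle c [518.9 102.9] yaw 78.3 size [29.3 77.8] px [169.5 193.9]
  red [146 185   4  10  20] [531.3 165.4] [ 6.  26.4]
side handle c [519.5 110. ] yaw 79.1 size [29.5 83.3] px [245.5 282.4]
  red [156 237   2   5   6] [737.5 -14.3] [ 4.  17.4]
  red [177 242   5   3   6] [682.7  -3.5] [ 5.8 13.2]
top green [([227, 126, 11, 12, 99], array([700., -65.,  30.]))]
brass [([237.6, 170.0], np.int32(320)), ([169.4, 194.0], np.int32(312))]
brass [([237.6, 169.9], np.int32(325))]
pink [([183.2, 261.8], np.int32(2031))]
pink [([183.2, 261.8], np.int32(2029))]
turq [([387.5, 240.5], np.int32(132)), ([370.1, 264.7], np.int32(393))]
turq [([387.5, 240.5], np.int32(132)), ([370.2, 264.6], np.int32(399))]
side green [([169, 211, 13, 21, 140], array([703., -54.,  30.]))]
brass [([246.1, 282.6], np.int32(502))]
brass []
pink [([334.8, 263.2], np.int32(2174))]
pink [([334.5, 264.1], np.int32(2487))]
turq [([326.3, 146.3], np.int32(282))]
turq [([326.3, 146.2], np.int32(285))]
```

In the top view about half of the red band shows outside the door edge. The stopper stands in the cazuela, and the hinge, pink dish and turquoise gauge have not moved. I'm handing in.

```bash
python3 -c "
from cell import ctrl
print(ctrl.job_done())"
```

```text
the job is handed in; nothing more can be done
None
```

The job is handed in at about 24 s: the stopper stands in the terracotta cazuela, and the gauge lies in the slot with the door's edge at about the middle of the red band.

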